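# Make up the condiment caddy

## Task

Make up the table set in the grey tray: stand the two ramekins in its two wide round recesses and the two salt shakers that stand on the worktop in its two narrow ones, one in each, upright and sitting on the bottom of the recess. Keep them upright on the way, and leave the white cup with the handle and the flat-lidded jar where they stand, they are not part of the set.

Things in the scene. Friction and masses are not known exactly. Their poses are not given: they have to be found in the camera images.
- ramekin_a: white fluted ramekin (small straight-sided open dish, round, no handle), 68 mm across, 36 mm high, about 0.13 kg; stands open side up on the worktop. Origin: centre of its underside, z up. Take it from above across its outside, near the rim. The two ramekins are alike; either may go in either wide insert
- ramekin_b: white fluted ramekin (small straight-sided open dish, round, no handle), 68 mm across, 36 mm high, about 0.13 kg; stands open side up on the worktop. Origin: centre of its underside, z up. Take it from above across its outside, near the rim. The two ramekins are alike; either may go in either wide insert
- shaker_a: glass salt shaker with domed chrome cap, round, 27 mm across, 74 mm high (glass up to 55 mm), about 0.055 kg; stands upright on the worktop. Origin: centre of its underside, z up. Take it by the glass. The two shakers are alike; either may go in either narrow insert
- shaker_b: glass salt shaker with domed chrome cap, round, 27 mm across, 74 mm high (glass up to 55 mm), about 0.055 kg; stands upright on the worktop. Origin: centre of its underside, z up. Take it by the glass. The two shakers are alike; either may go in either narrow insert
- white_cup: look-alike that stays: white glazed cup, about 74 mm across and 56 mm high, with a handle on one side (96 mm over the handle). Loose. Origin: middle of its underside counted with the handle, about 11 mm from the bowl's axis; handle toward its own -y
- flat_jar: look-alike that stays: small glass jar with a flat steel lid, 36 mm diameter, 55 mm high, so thicker and shorter than the shakers. Loose. Origin: centre of its underside
- wide_insert_a: one of four square plywood inserts, 100x100x18 mm, filling a fixed low grey tray 2 by 2 in any order (tray 212 mm square, turned up to 0.3 rad, rim 24 mm above worktop). Has a WIDE round recess, 84 mm across, 12 deep, grey felt floor: for one ramekin. Origin: underside centre, 5 mm above worktop, below the recess centre; x, y along its sides, z up. Recess floor 6 mm, insert top 18 mm above origin.
- wide_insert_b: one of four square plywood inserts, 100x100x18 mm, filling a fixed low grey tray 2 by 2 in any order (tray 212 mm square, turned up to 0.3 rad, rim 24 mm above worktop). Has a WIDE round recess, 84 mm across, 12 deep, grey felt floor: for one ramekin. Origin: underside centre, 5 mm above worktop, below the recess centre; x, y along its sides, z up. Recess floor 6 mm, insert top 18 mm above origin.
- narrow_insert_a: one of four square plywood inserts, 100x100x18 mm, filling a fixed low grey tray 2 by 2 in any order (tray 212 mm square, turned up to 0.3 rad, rim 24 mm above worktop). Has a NARROW round recess, 42 mm across, 12 deep, grey felt floor: for one shaker. Origin: underside centre, 5 mm above worktop, below the recess centre; x, y along its sides, z up. Recess floor 6 mm, insert top 18 mm above origin.
- narrow_insert_b: one of four square plywood inserts, 100x100x18 mm, filling a fixed low grey tray 2 by 2 in any order (tray 212 mm square, turned up to 0.3 rad, rim 24 mm above worktop). Has a NARROW round recess, 42 mm across, 12 deep, grey felt floor: for one shaker. Origin: underside centre, 5 mm above worktop, below the recess centre; x, y along its sides, z up. Recess floor 6 mm, insert top 18 mm above origin.
Not all that is in view belongs to the job. Leave any red or turquoise look-alike of the ramekin_a alone.

How it is judged:
At the end, for the whole second after the job is handed in: Each ramekin is in a wide recess (within 13 mm of its centre), each shaker in a narrow one (within 12 mm), one in each, underside within 4 mm of the recess floor, upright within 0.12 rad, released, at rest; cup and jar upright (0.12 rad) within 30 mm of their start (((horizontal distance between ramekin_a and wide_insert_a below 0.013 m and z of ramekin_a in the frame of wide_insert_a below 0.01 m) or (horizontal distance between ramekin_a and wide_insert_b below 0.013 m and z of ramekin_a in the frame of wide_insert_b below 0.01 m)) and angle between each of ramekin_a, ramekin_b, shaker_a, shaker_b, white_cup, flat_jar's own z axis and vertical below 0.12 rad and linear speed of each of ramekin_a, ramekin_b, shaker_a, shaker_b below 0.02 m/s and ((horizontal distance between ramekin_b and wide_insert_a below 0.013 m and z of ramekin_b in the frame of wide_insert_a below 0.01 m) or (horizontal distance between ramekin_b and wide_insert_b below 0.013 m and z of ramekin_b in the frame of wide_insert_b below 0.01 m)) and ((horizontal distance between shaker_a and narrow_insert_a below 0.012 m and z of shaker_a in the frame of narrow_insert_a below 0.01 m) or (horizontal distance between shaker_a and narrow_insert_b below 0.012 m and z of shaker_a in the frame of narrow_insert_b below 0.01 m)) and ((horizontal distance between shaker_b and narrow_insert_a below 0.012 m and z of shaker_b in the frame of narrow_insert_a below 0.01 m) or (horizontal distance between shaker_b and narrow_insert_b below 0.012 m and z of shaker_b in the frame of narrow_insert_b below 0.01 m)) and distance of each of white_cup, flat_jar from where it was at the start of the episode below 0.03 m); the robot touches nothing.
It fails at once if a ramekin or a shaker is tipped by more than 0.7 rad (angle between any of ramekin_a, ramekin_b, shaker_a, shaker_b's own z axis and vertical above 0.7 rad).
It fails at once if the white cup or the flat-lidded jar is moved by more than 30 mm (distance of any of white_cup, flat_jar from where it was at the start of the episode above 0.03 m).
It also fails if it takes over 109 s, if anything falls off the work surface, if the arm or the gripper's body presses on something with over 40 N, if the wrist force passes 120 N, or if a joint passes its speed limit or range.

## Robot

A 7-joint arm with a two-finger parallel gripper is mounted at the origin on a cart in front of the work surface, level with it; the furniture and walls round the work are solid. World frame = base frame: x ahead of the robot, y to its left, z up, the work surface at z = 0. Lengths are in m, angles in rad, forces in N, time in s.
With the tool pointing down it reaches from about 0.35 to 0.9 m from the base axis. Payload 8.1 kg.
Tool frame: the origin (TCP) lies at the very end of the fingers, on their centre line; the grasp point (between the pads) lies 19 mm behind it (arm.tcp_to_grasp is the z of the grasp point in the tool frame, in m); z points along the fingers, y is the line along which they close (so a half turn about z gives the same grasp; the last joint's range is limited). The gripper opens to 92 mm and grips with 3 to 60 N. Pads are 19 mm wide; open, the fingers measure 130 mm over their backs; the gripper's body (75 mm by 190 mm) begins 47 mm behind the grasp point.
Start: joints at [-0.103, 0.434, 0.025, 1.573, -0.012, 1.134, -0.075], TCP at [0.625, -0, 0.227] pointing down, gripper open.
Joint ranges: [-2.62, 2.62], [-0.44, 2.09], [-1.27, 1.32], [0.08, 2.57], [-1.32, 4.46], [0.12, 2], [-2.74, 2.74]. Speed limits (rad/s): [2.22, 2.22, 3.01, 3.01, 3.14, 3.14, 3.14].

## Interface

Orientations are given as a rotation vector (axis times angle).
In Python, from cell import readout, vision, sign_off, arm gives the robot as it stands. The module is installed in compiled form; this text tells all that it offers.
- The arm moves only by the shell command python3 -m creep 'ROWS' [FORCE]. ROWS is JSON, a list of rows, each a list of 5 numbers: the shift along the tool's x, y, z in units of 4 cm (1.0 is 4 cm), then the turn about the tool's z in units of 4 degrees (1.0 is 4 degrees), then the opening, from 0 (shut) to 1 (fully open). A call has 1 to 12 rows; each row shifts and turns the commanded pose from where the row before left it, along the tool's axes as they then stand; what a row does not reach is not made up. A row lasts 1/8 s, in which the tool goes at most 62.5 mm and 10.7 degrees, less where a joint would pass 70% of its speed; a pose out of reach is approached as far as the arm can. A call with a number of a shift or a turn outside -1 to 1 is refused whole. A call with a gripper value outside its range is refused whole. The fingers move at their own pace and stop on an object; FORCE is the grip in N (left out, the last holds). Time passes only in rows, so rows that do not move let the fingers close. It gives the time, the measured TCP pose, the force, the opening and the grip force at its end, in the units of the state.
- readout.observe(): the state, without advancing time (a new reading comes with each control period).
- vision.get_image(name): name is "scene" or "side" or "wrist"; returns a dict with "pixels" (384x512x3 uint8, blue, green, red), "z_map" (384x512 float32, m along the optical axis (not along the pixel's ray), 0 where there is no reading), "camera_matrix" (3x3 intrinsics, pixels), "k1" (the pictures are not rectified: a ray, as slopes to the right and down, at radius r is drawn at 1 + k1 r^2 times it, then the intrinsics apply), "position" and "rotation" of the camera in the world. Camera axes: x right, y up, looking along -z (the intrinsics and any distortion apply to the point x, -y, -z); pixel columns grow to the right and rows downward; lengths in m; the calibration is good to about 2 mm. A picture is of the moment at which its call begins.
- sign_off(): hands the job in; it is judged then, once.
The state is a dict: "clock": time; "joints": joint angles; "dq": joint speeds; "joint_efforts": joint torques, N m; "position": TCP position; "ee_rot": TCP orientation; "force": force on the tool from outside, world axes, zero at the start; "ft_torque": the same for the moment, N m; "width": opening from 0.0 (shut) to 1.0 (fully open); "gripper_force": force on a finger pad.
Only numpy, scipy, OpenCV 4.12 (cv2) and the standard library are available. Lean on these libraries where they do the work, as an engineer would, in place of code of your own. Each camera call takes 0.05 s, during which the arm holds its last target. There are 200 camera calls.

## Working session

There is one attempt and no reset: what is moved stays moved. The work goes in short steps, Python scripts to look and compute and a shell command to move; the robot and the scene stay as the last step left them, time stands still between calls to the robot, and variables do not carry over. Pictures are saved under pics/ and viewed, at most 14 in all, crops included, and the job is handed in when it is done.

```bash
mkdir -p pics; cat > h.py <<'E'
import numpy as np, cv2
from cell import readout, vision
def grab(n,fn):
    d=vision.get_image(n); cv2.imwrite('pics/'+fn+'.png',d['pixels']); np.savez(''+fn+'.npz',**d); return d
def ray(d,u,v):
    K=np.array(d['camera_matrix']);k=float(d['k1'])
    p=np.array([(u-K[0,2])/K[0,0],(v-K[1,2])/K[1,1]]);q=p.copy()
    for _ in range(20): q=p/(1+k*(q@q))
    return np.array(d['rotation'])@np.array([q[0],-q[1],-1]),np.array(d['position'])
def onz(d,u,v,z):
    r,o=ray(d,u,v); return o+r*(z-o[2])/r[2]
def dep(d,u,v):
    r,o=ray(d,u,v); return o+r*d['z_map'][int(v),int(u)]
E
python3 - <<'E'
from h import *
for n in ['scene','side']:
    d=grab(n,n+'0'); print(n,d['position'],d['rotation'],d['camera_matrix'],d['k1'])
d=grab('wrist','wrist0')
a=cv2.imread('pics/scene0.png');cv2.imwrite('pics/s.png',cv2.resize(a,(800,600)))
print(readout.observe())
E
```

```text
scene [-0.19186016  0.54000827  0.80022826] [ 0.45237175 -0.93493456 -2.12104446] [[386.20144165   0.         257.6882885 ]
 [  0.         386.20144165 186.97351521]
 [  0.           0.           1.        ]] -0.028881125350572825
side [-0.48512684 -0.25057076  0.86996802] [ 0.7460988  -0.57487511 -1.19786492] [[368.92694284   0.         258.88860728]
 [  0.         368.92694284 198.26735409]
 [  0.           0.           1.        ]] -0.07673284109658078
{'clock': 0.15, 'joints': array([-0.10259609,  0.43505104,  0.02497246,  1.57384079, -0.01157151,
        1.13401863, -0.07510623]), 'dq': array([ 0.0010817 , -0.0021179 , -0.00072038, -0.0022044 , -0.00135111,
       -0.00030906, -0.00027595]), 'joint_efforts': array([ 9.13879558e-04, -6.68263149e+01,  9.85680185e-01, -3.14695251e+01,
       -6.03506877e-02,  3.94195947e-02,  8.07748006e-05]), 'position': array([ 6.24629009e-01, -5.66169497e-05,  2.26150937e-01]), 'ee_rot': array([-2.22099625e+00, -2.22085252e+00,  1.44184245e-03]), 'force': array([0.07428589, 0.09757186, 0.48398906]), 'ft_torque': array([-0.01495058,  0.01909256, -0.03259689]), 'gripper_force': 0.0, 'width': 0.9988859975109862}
```

View pics/s.png

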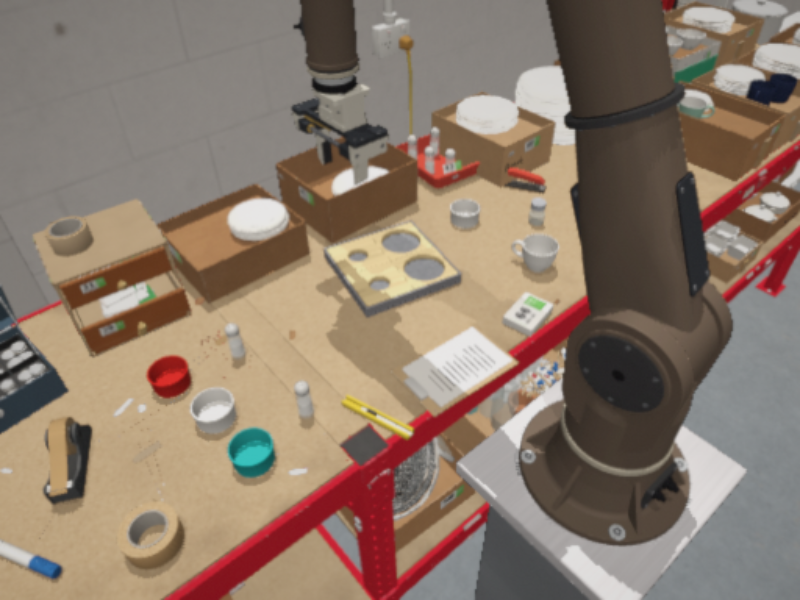

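View pics/side0.png

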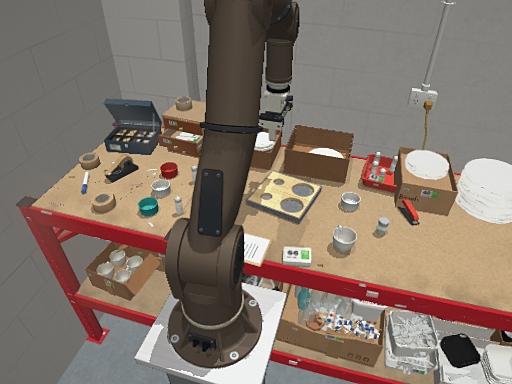

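The scene view (800-wide picture) shows a ramekin at (213,410) between red and turquoise dishes, and another at (465,212). The shakers are at (234,341) and (304,399), the cup at (538,252), the jar at (538,210) and the tray centre at (392,265).

```bash
sed -i 's/^import numpy.*/&\nfrom scipy.spatial.transform import Rotation as R/; s/np.array(d\[.rotation.\])@/R.from_rotvec(d["rotation"]).apply(/; s/,-q\[1\],-1\])/,-q[1],-1]))/' h.py
python3 - <<'E'
from h import *
# top-down mosaic, 2 mm/px -> x up, y left ; x 0.2..0.9, y -0.5..0.6
def cloud(d):
    K=d['camera_matrix'];k=float(d['k1']);v,u=np.mgrid[0:384,0:512]
    p=np.stack([(u-K[0,2])/K[0,0],(v-K[1,2])/K[1,1]],-1);q=p.copy()
    for _ in range(20): q=p/(1+k*(q**2).sum(-1,keepdims=True))
    z=d['z_map'];P=np.stack([q[...,0]*z,-q[...,1]*z,-z],-1)
    W=R.from_rotvec(d['rotation']).apply(P.reshape(-1,3))+d['position'];return W.reshape(384,512,3)
for n in ['scene','side']:
    d=dict(np.load(n+'0.npz'));W=cloud(d);np.save(n+'W.npy',W)
    print(n)
    S=1 if n=='side' else .64
    pts={'scene':[('ramL',213,410,36),('ramR',465,212,36),('sh1',234,330,70),('sh2',303,387,70),('cup',540,245,56),('jar',538,205,55),('tray',392,265,23),('red',169,370,36),('turq',251,445,36)],
     'side':[('ramL',161,188,36),('ramR',351,202,36),('cup',344,236,56),('jar',383,222,55),('turq',149,206,36),('tray',285,195,23)]}[n]
    for nm,u,v,h in pts:
        c=onz(d,u*S,v*S,h/1000)
        m=(W[...,2]>.012)&(W[...,2]<.1)&(np.hypot(W[...,0]-c[0],W[...,1]-c[1])<(.055 if nm!='tray' else .16))&(d['z_map']>0)
        Q=W[m]; 
        if len(Q): print(nm,c.round(3),len(Q),Q.min(0).round(3),Q.max(0).round(3))
    if n=='scene':
        for nm,u,v in [('nwB',400,240),('neB',425,267),('w1',358,255),('w2',379,283)]: print(nm,onz(d,u*S,v*S,.017 if 1 else 0).round(3))
d=dict(np.load('scene0.npz'))
a=cv2.resize(d['pixels'][125:305,90:390],(800,480),interpolation=cv2.INTER_CUBIC);cv2.imwrite('pics/c1.png',a)
E
```

```text
scene
ramL [0.449 0.402 0.036] 386 [0.428 0.364 0.012] [0.497 0.431 0.039]
ramR [ 0.573 -0.277  0.036] 192 [ 0.555 -0.327  0.012] [ 0.623 -0.256  0.036]
sh1 [0.55  0.301 0.07 ] 181 [0.55  0.291 0.012] [0.571 0.315 0.077]
sh2 [0.368 0.281 0.07 ] 204 [0.363 0.269 0.012] [0.384 0.294 0.076]
cup [ 0.37  -0.286  0.056] 455 [ 0.334 -0.326  0.012] [ 0.422 -0.251  0.056]
jar [ 0.467 -0.395  0.055] 141 [ 0.457 -0.421  0.012] [ 0.492 -0.388  0.055]
tray [ 0.55  -0.047  0.023] 2633 [ 0.44  -0.178  0.012] [0.693 0.071 0.028]
red [0.573 0.419 0.036] 367 [0.543 0.388 0.012] [0.613 0.455 0.038]
turq [0.353 0.389 0.036] 397 [0.32  0.358 0.012] [0.388 0.424 0.038]
nwB [ 0.61  -0.119  0.017]
neB [ 0.507 -0.098  0.017]
w1 [ 0.628 -0.02   0.017]
w2 [0.53  0.003 0.017]
side
ramL [0.444 0.382 0.036] 176 [0.429 0.359 0.012] [0.495 0.43  0.038]
ramR [ 0.564 -0.298  0.036] 167 [ 0.55  -0.329  0.012] [ 0.618 -0.261  0.038]
cup [ 0.365 -0.291  0.056] 424 [ 0.334 -0.328  0.012] [ 0.416 -0.255  0.058]
jar [ 0.467 -0.408  0.055] 153 [ 0.456 -0.427  0.012] [ 0.49  -0.392  0.058]
turq [0.34  0.374 0.036] 212 [0.318 0.354 0.012] [0.388 0.423 0.039]
tray [ 0.551 -0.062  0.023] 1888 [ 0.435 -0.182  0.012] [0.71  0.067 0.063]
```

View pics/c1.png

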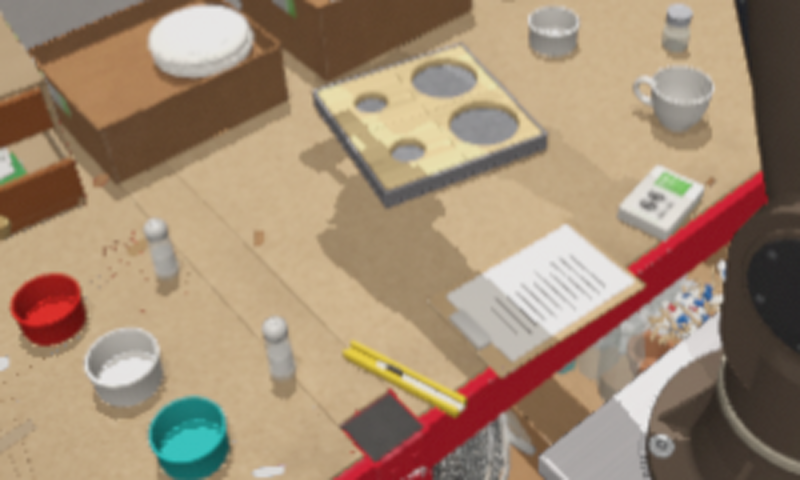

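View pics/wrist0.png

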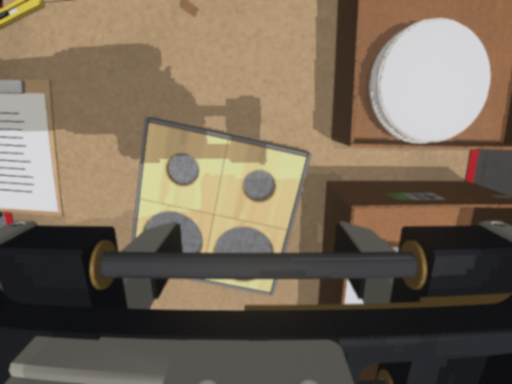

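The wrist view shows the narrow recesses at (183,168) and (259,185), the wide ones at (172,236) and (243,250), and a box to the right (+x).

```bash
python3 - <<'E'
from h import *
P=[]
for n in ['scene','side']:
    W=np.load(n+'W.npy').reshape(-1,3)
    m=(W[:,2]>.0165)&(W[:,2]<.027)&(np.hypot(W[:,0]-.56,W[:,1]+.06)<.155)
    Q=W[m][:,:2].astype(np.float32)
    M=np.zeros((400,400),np.uint8);ij=((Q-[.36,-.26])*1000).astype(int);M[ij[:,0],ij[:,1]]=255
    M=cv2.morphologyEx(M,cv2.MORPH_CLOSE,np.ones((9,9)));c=max(cv2.findContours(M,0,2)[0],key=cv2.contourArea)
    r=cv2.minAreaRect(c);print(n,r[0][1]/1000+.36,r[0][0]/1000-.26,r[1:])
    for z0,z1,nm,c in [(.055,.08,'sh1',(.563,.303)),(.055,.08,'sh2',(.375,.281)),(.02,.05,'sh1',(.563,.303)),(.02,.05,'sh2',(.375,.281)),(.08,.3,'box',(.75,-.05))]:
        k=(W[:,2]>z0)&(W[:,2]<z1)&(np.hypot(W[:,0]-c[0],W[:,1]-c[1])<(.03 if nm!='box' else .1));
        if k.any(): print(nm,W[k].min(0).round(3),W[k].max(0).round(3))
d=dict(np.load('wrist0.npz'));print(d['position'],d['rotation'])
for u,v in [(183,168),(259,185),(172,236),(243,250),(148,119),(308,154),(272,292)]: print(u,v,onz(d,u,v,.023).round(3),d['z_map'][v,u])
E
```

```text
scene 0.5656769409179687 -0.05472171020507813 ((213.65911865234375, 219.5067596435547), 12.225123405456543)
sh1 [0.551 0.291 0.055] [0.571 0.314 0.077]
sh2 [0.364 0.271 0.056] [0.384 0.293 0.076]
sh1 [0.55  0.291 0.021] [0.568 0.315 0.049]
sh2 [0.364 0.27  0.02 ] [0.38  0.294 0.05 ]
box [ 0.669 -0.144  0.08 ] [0.843 0.047 0.299]
side 0.564464111328125 -0.056610382080078125 ((213.8978271484375, 221.48513793945312), 12.482489585876465)
sh1 [0.548 0.285 0.056] [0.57  0.308 0.074]
sh2 [0.362 0.264 0.056] [0.382 0.286 0.076]
sh1 [0.548 0.288 0.02 ] [0.558 0.308 0.049]
sh2 [0.36  0.264 0.02 ] [0.377 0.287 0.05 ]
box [ 0.669 -0.146  0.08 ] [0.843 0.045 0.299]
[0.62466634 0.07087488 0.38361736] [-2.69143224e-01  5.73320103e-04 -1.51369388e-04]
183 168 [0.529 0.005 0.023] 0.37790054
259 185 [ 0.626 -0.018  0.023] 0.38370973
172 236 [ 0.507 -0.089  0.023] 0.15380488
243 250 [ 0.604 -0.11   0.023] 0.40814048
148 119 [0.489 0.066 0.023] 0.34967017
308 154 [0.688 0.022 0.023] 0.36001912
272 292 [ 0.645 -0.177  0.023] 0.4136851
```

```bash
python3 -m creep '[[0,0,0,-1,0.6],[0,0,0,-1,0.6],[0,0,0,-1,0.6],[0,0,0,-1,0.6],[0,0,0,-1,0.6],[0,0,0,-1,0.6],[0,0,0,-1,0.6],[0,0,0,-1,0.6],[0,0,0,-1,0.6],[0,0,0,-1,0.6],[0,0,0,-1,0.6],[0,0,0,-1,0.6]]' 20
python3 -m creep '[[0,0,0,-1,0.6],[0,0,0,-1,0.6],[0,0,0,-1,0.6],[0,0,0,-1,0.6],[0,0,0,-1,0.6],[0,0,0,-1,0.6],[0,0,0,-1,0.6],[0,0,0,-1,0.6],[0,0,0,-1,0.6],[0,0,0,-1,0.6],[0,0,0,-0.5,0.6],[0,0,0,0,0.6]]'
python3 -m creep '[[0.195,0.94,0,0,0.6],[0.195,0.94,0,0,0.6],[0.195,0.94,0,0,0.6],[0.195,0.94,0,0,0.6],[0.195,0.94,0,0,0.6],[0.195,0.94,0,0,0.6],[0.195,0.94,0,0,0.6],[0.195,0.94,0,0,0.6],[0,0,0.5,0,0.6],[0,0,0.5,0,0.6],[0,0,0,0,0.6],[0,0,0,0,0.6]]'
python3 - <<'E'
from h import *
d=dict(np.load('wrist0.npz'))
for u,v in [(345,60),(355,150),(329,184),(335,200),(400,190)]: print(u,v,dep(d,u,v).round(3))
d=grab('wrist','w1');print(d['position'],readout.observe()['joints'].round(2))
E
```

```text
clock: 1.65
position: [0.6248, -0.0001, 0.2264]
ee_rot: [-1.122, -2.934, 0.0]
force: [-0.6, 0.5, -0.2]
width: 0.6
gripper_force: 0.0
clock: 3.15
position: [0.6249, -0.0001, 0.2266]
ee_rot: [-0.001, -3.141, -0.0]
force: [-0.2, 0.1, 0.1]
width: 0.601
gripper_force: 0.0
clock: 4.65
position: [0.563, 0.3009, 0.1875]
ee_rot: [0.001, 3.141, 0.001]
force: [-0.7, -0.0, 0.7]
width: 0.599
gripper_force: 0.0
345 60 [0.72  0.129 0.048]
355 150 [0.754 0.025 0.001]
329 184 [ 0.718 -0.017  0.018]
335 200 [ 0.718 -0.029  0.052]
400 190 [ 0.795 -0.015  0.056]
[0.49118137 0.30026058 0.34504477] [-0.32  0.52 -0.38  1.56  0.21  1.1   0.82]
```

View pics/w1.png

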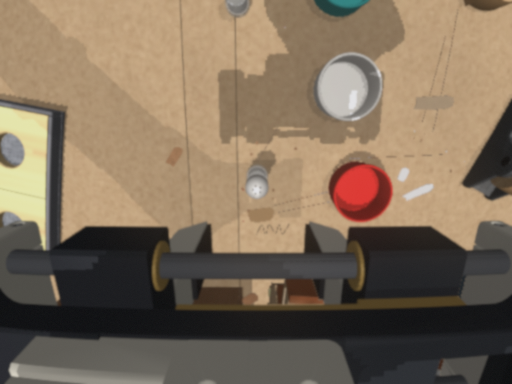

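The wrist view shows the shaker 1 cap at (257,184), ramekin rim centre (349,87), shaker 2 at (237,3).

```bash
python3 - <<'E'
from h import *
d=dict(np.load('w1.npz'))
print(onz(d,257,184,.070),onz(d,257,168,.055),onz(d,349,87,.036),onz(d,237,3,.07))
E
```

```text
[0.55821636 0.29967432 0.07      ] [0.54507133 0.29966933 0.055     ] [0.4639446  0.39424177 0.036     ] [0.39722691 0.28265412 0.07      ]
```

```bash
python3 -m creep '[[0.03,0,0.8,0,0.6],[0.03,0,0.8,0,0.6],[0,0,0.8,0,0.6],[0,0,0.7,0,0.6],[0,0,0.6,0,0.6],[0,0,0.44,0,0.6],[0,0,0,0,0.6],[0,0,0,0,0.25],[0,0,0,0,0.2],[0,0,0,0,0.2],[0,0,0,0,0.2],[0,0,0,0,0.2]]' 15
python3 -m creep '[[0,0,-0.2,0,0.2],[0,0,-0.4,0,0.2],[0,0,-0.8,0,0.2],[0,0,-0.8,0,0.2],[0,0,-0.8,0,0.2],[0,0,-0.5,0,0.2],[0,0,0,0,0.2]]'
```

```text
clock: 6.2
position: [0.5606, 0.3008, 0.0216]
ee_rot: [0.0, 3.141, 0.0]
force: [-0.8, -0.5, 3.9]
width: 0.258
gripper_force: 15.1
clock: 7.08
position: [0.5611, 0.3016, 0.1637]
ee_rot: [0.0, 3.138, 0.003]
force: [-0.2, -0.1, -1.2]
width: 0.258
gripper_force: 15.0
```

```bash
python3 -m creep '[[-0.1,-0.4,0,0,0.2],[-0.165,-0.8,0,0,0.2],[-0.165,-0.9,0,0,0.2],[-0.165,-0.9,0,0,0.2],[-0.165,-0.9,0,0,0.2],[-0.165,-0.9,0,0,0.2],[-0.165,-0.9,0,0,0.2],[-0.165,-0.9,0,0,0.2],[-0.165,-0.8,0,0,0.2],[-0.165,-0.5,0,0,0.2],[-0.04,-0.1,0,0,0.2],[0,0,0,0,0.2]]'
python3 - <<'E'
from h import *
d=grab('wrist','w2');print(readout.observe()['joints'].round(2))
E
```

```text
clock: 8.57
position: [0.625, -0.0182, 0.1608]
ee_rot: [0.001, -3.141, -0.001]
force: [-0.6, 0.3, -1.3]
width: 0.261
gripper_force: 15.0
[ 0.17  0.52 -0.34  1.63  0.19  1.03  1.35]
```

View pics/w2.png

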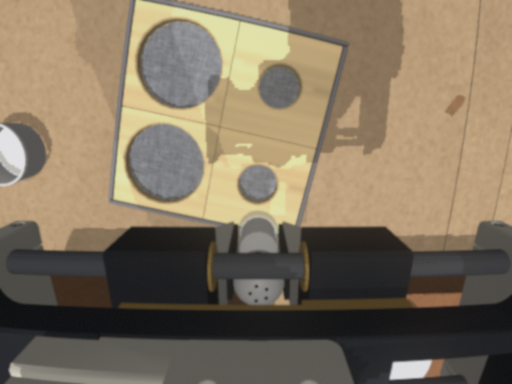

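The wrist view shows the held shaker upright; far narrow recess (258,183), near narrow (280,87), wide recesses (166,162) and (180,64), and ramekin B's rim at about (3,155).

```bash
python3 - <<'E'
from h import *
d=dict(np.load('w2.npz'))
for u,v in [(258,183),(280,87),(166,162),(180,64)]: print(onz(d,u,v,.021).round(4))
# tray outline fit
E
```

```text
[ 0.6244 -0.0184  0.021 ]
[0.5275 0.0031 0.021 ]
[ 0.6017 -0.1149  0.021 ]
[ 0.5055 -0.0942  0.021 ]
```

```bash
python3 -m creep '[[0,0,0.5,0,0.2],[0,0,0.7,0,0.2],[0,0,0.7,0,0.2],[0,0,0.6,0,0.2],[0,0,0.4,0,0.2],[0,0,0.2,0,0.2],[0,0,0.06,0,0.2],[0,0,0,0,0.2],[0,0,0,0,0.2]]'
```

```text
clock: 9.75
position: [0.6257, -0.0193, 0.0355]
ee_rot: [0.0, 3.14, -0.0]
force: [-0.6, -0.2, -0.8]
width: 0.258
gripper_force: 15.0
```

```bash
python3 -m creep '[[0,0,0.06,0,0.2],[0,0,0,0,0.2],[0,0,0,0,0.35],[0,0,0,0,0.5],[0,0,0,0,0.5],[0,0,-0.4,0,0.5],[0,0,-0.8,0,0.5],[0,0,-0.9,0,0.5],[0,0,-0.9,0,0.6],[0,0,-0.8,0,0.6]]'
python3 -m creep '[[0.63,0.745,0,0,0.6],[0.63,0.745,0,0,0.6],[0.63,0.745,0,0,0.6],[0.63,0.745,0,0,0.6],[0.63,0.745,0,0,0.6],[0.63,0.745,0,0,0.6],[0.63,0.745,0,0,0.6],[0.63,0.745,0,0,0.6],[0.63,0.745,0,0,0.6],[0.63,0.745,0,0,0.6],[0,0,0,0,0.6],[0,0,0,0,0.6]]'
python3 - <<'E'
from h import *
d=grab('wrist','w3');print(readout.observe()['joints'].round(2))
E
```

```text
clock: 11.0
position: [0.6254, -0.0191, 0.1871]
ee_rot: [-0.0, 3.14, 0.0]
force: [-0.1, 0.3, -0.2]
width: 0.597
gripper_force: 0.0
clock: 12.5
position: [0.3737, 0.2785, 0.185]
ee_rot: [0.0, 3.14, -0.0]
force: [-0.0, 0.4, 0.9]
width: 0.602
gripper_force: 0.0
[-0.33  0.27 -0.51  1.97  0.16  0.94  0.65]
```

View pics/w3.png

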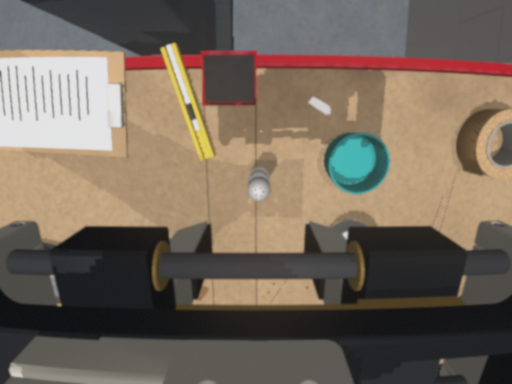

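The shaker 2 cap is at (259,187), nearly the same offset as before, so it is centred.

```bash
python3 -m creep '[[0.03,0,0.8,0,0.6],[0,0,0.8,0,0.6],[0,0,0.8,0,0.6],[0,0,0.7,0,0.6],[0,0,0.6,0,0.6],[0,0,0.38,0,0.6],[0,0,0,0,0.6],[0,0,0,0,0.25],[0,0,0,0,0.2],[0,0,0,0,0.2],[0,0,0,0,0.2],[0,0,0,0,0.2]]' 15
python3 -m creep '[[0,0,-0.2,0,0.2],[0,0,-0.4,0,0.2],[0,0,-0.8,0,0.2],[0,0,-0.8,0,0.2],[0,0,-0.8,0,0.2],[0,0,-0.6,0,0.2],[0,0,-0.2,0,0.2],[0,0,0,0,0.2]]'
```

```text
clock: 14.05
position: [0.3723, 0.2791, 0.0215]
ee_rot: [0.0, 3.141, 0.001]
force: [-0.4, -0.4, 6.4]
width: 0.259
gripper_force: 15.1
clock: 15.05
position: [0.372, 0.2787, 0.1731]
ee_rot: [0.0, 3.141, 0.0]
force: [-1.2, -1.0, -0.7]
width: 0.26
gripper_force: 15.0
```

```bash
python3 -m creep '[[-0.216,-0.383,0,0,0.2],[-0.432,-0.766,0,0,0.2],[-0.432,-0.766,0,0,0.2],[-0.432,-0.766,0,0,0.2],[-0.432,-0.766,0,0,0.2],[-0.432,-0.766,0,0,0.2],[-0.432,-0.766,0,0,0.2],[-0.432,-0.766,0,0,0.2],[-0.432,-0.766,0,0,0.2],[-0.216,-0.383,0,0,0.2],[0,0,0,0,0.2],[0,0,0,0,0.2]]'
python3 -m creep '[[0,0,0.5,0,0.2],[0,0,0.7,0,0.2],[0,0,0.7,0,0.2],[0,0,0.6,0,0.2],[0,0,0.3,0,0.2],[0,0,0,0,0.2],[0,0,0,0,0.2]]'
```

```text
clock: 16.55
position: [0.5267, 0.0046, 0.1728]
ee_rot: [0.003, -3.141, -0.001]
force: [-0.0, 1.0, 0.2]
width: 0.259
gripper_force: 15.0
clock: 17.42
position: [0.5281, 0.0035, 0.062]
ee_rot: [-0.001, 3.14, 0.0]
force: [-0.1, -0.2, -0.5]
width: 0.257
gripper_force: 15.0
```

```bash
python3 -m creep '[[0,0,0.35,0,0.2],[0,0,0.2,0,0.2],[0,0,0.11,0,0.2],[0,0,0.05,0,0.2],[0,0,0,0,0.2],[0,0,0,0,0.35],[0,0,0,0,0.5],[0,0,0,0,0.5],[0,0,-0.4,0,0.5],[0,0,-0.8,0,0.5],[0,0,-0.9,0,0.5],[0,0,-0.9,0,0.6]]'
python3 -m creep '[[0,0,-0.8,0,1],[0.16,0.9,0,0,1],[0.16,0.9,0,0,1],[0.16,0.9,0,0,1],[0.16,0.9,0,0,1],[0.16,0.9,0,0,1],[0.16,0.9,0,0,1],[0.16,0.9,0,0,1],[0.16,0.9,0,0,1],[0.16,0.9,0,0,1],[0.16,0.9,0,0,1],[0.02,0.79,0,0,1]]'
python3 -m creep '[[0,0,0,0,1],[0,0,0,0,1]]'
python3 - <<'E'
from h import *
d=grab('wrist','w4')
E
```

```text
clock: 18.92
position: [0.5275, 0.0031, 0.155]
ee_rot: [-0.0, 3.141, 0.0]
force: [0.5, -0.7, -1.0]
width: 0.562
gripper_force: 0.0
clock: 20.42
position: [0.462, 0.3962, 0.1861]
ee_rot: [-0.001, 3.141, 0.001]
force: [-0.1, 1.3, 0.3]
width: 0.999
gripper_force: 0.0
clock: 20.68
position: [0.4629, 0.3939, 0.1853]
ee_rot: [0.001, 3.141, -0.001]
force: [-0.3, 0.9, 0.8]
width: 1.0
gripper_force: 0.0
```

View pics/w4.png

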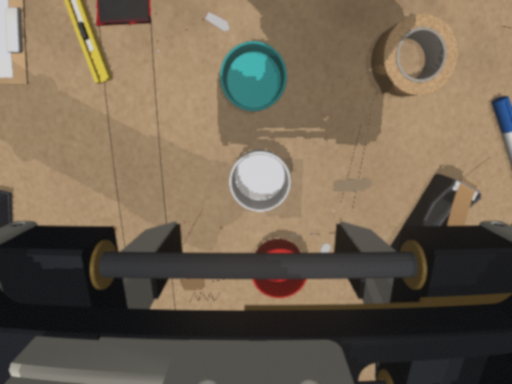

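Ramekin rim centre at (261,181).

```bash
python3 - <<'E'
from h import *
d=dict(np.load('w4.npz'));print(onz(d,261,181,.036),onz(d,257,184,.036))
E
```

```text
[0.46249794 0.39681112 0.036     ] [0.46586783 0.39243774 0.036     ]
```

```bash
python3 -m creep '[[0,0.06,0.8,0,1],[0,0,0.8,0,1],[0,0,0.8,0,1],[0,0,0.8,0,1],[0,0,0.6,0,1],[0,0,0.36,0,1],[0,0,0,0,1],[0,0,0,0,0.8],[0,0,0,0,0.6],[0,0,0,0,0.6],[0,0,0,0,0.6],[0,0,0,0,0.6]]' 20
python3 -m creep '[[0,0,-0.2,0,0.6],[0,0,-0.4,0,0.6],[0,0,-0.8,0,0.6],[0,0,-0.8,0,0.6],[0,0,-0.6,0,0.6],[0,0,-0.2,0,0.6],[0,0,0,0,0.6]]'
```

```text
clock: 22.22
position: [0.4631, 0.3972, 0.019]
ee_rot: [0.0, 3.141, 0.0]
force: [-2.0, -1.2, 6.4]
width: 0.726
gripper_force: 20.0
clock: 23.1
position: [0.4629, 0.3971, 0.1388]
ee_rot: [0.0, 3.141, 0.001]
force: [0.1, -0.5, -1.3]
width: 0.723
gripper_force: 20.0
```

```bash
python3 -m creep '[[-0.09,-0.5,0,0,0.6],[-0.09,-0.95,0,0,0.6],[-0.09,-0.95,0,0,0.6],[-0.09,-0.95,0,0,0.6],[-0.09,-0.95,0,0,0.6],[-0.09,-0.95,0,0,0.6],[-0.09,-0.95,0,0,0.6],[-0.09,-0.95,0,0,0.6],[-0.09,-0.95,0,0,0.6],[-0.09,-0.95,0,0,0.6],[-0.09,-0.95,0,0,0.6],[-0.09,-0.95,0,0,0.6]]'
python3 -m creep '[[0,-0.8,0,0,0.6],[0,-0.44,0,0,0.6],[0,-0.1,0,0,0.6],[0,0,0,0,0.6],[0,0,0.5,0,0.6],[0,0,0.6,0,0.6],[0,0,0.4,0,0.6],[0,0,0,0,0.6],[0,0,0,0,0.6]]'
python3 - <<'E'
from h import *
d=grab('wrist','w5')
E
```

```text
clock: 24.6
position: [0.5045, -0.0436, 0.1374]
ee_rot: [-0.002, -3.14, 0.001]
force: [0.7, -1.0, -2.2]
width: 0.724
gripper_force: 20.0
clock: 25.72
position: [0.5064, -0.0941, 0.0789]
ee_rot: [-0.001, 3.141, 0.0]
force: [-0.5, -0.7, -2.0]
width: 0.721
gripper_force: 20.0
```

View pics/w5.png

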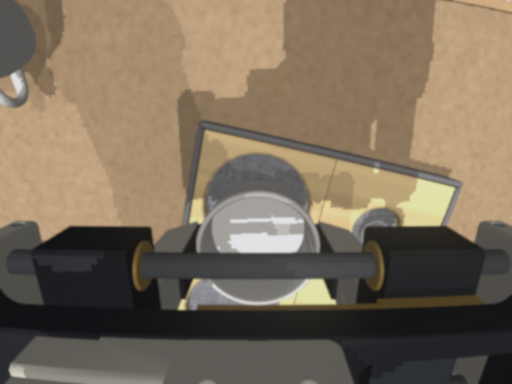

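The ramekin is held level above the near wide recess, centred in column; lower, release, and go up.

```bash
python3 -m creep '[[0,0,0.5,0,0.6],[0,0,0.4,0,0.6],[0,0,0.2,0,0.6],[0,0,0.1,0,0.6],[0,0,0,0,0.6],[0,0,0,0,0.6],[0,0,0,0,0.8],[0,0,0,0,0.9],[0,0,0,0,0.9],[0,0,0,0,0.9]]'
python3 -m creep '[[0,0,-0.3,0,0.9],[0,0,-0.8,0,0.9],[0,0,-0.9,0,0.9],[0,0,-0.9,0,1],[0,0,-0.9,0,1],[-0.5,-0.95,0,0,1],[-0.5,-0.95,0,0,1],[-0.5,-0.95,0,0,1],[-0.5,-0.95,0,0,1],[0,-0.95,0,0,1],[0,-0.2,0,0,1],[0,0,0,0,1]]'
python3 - <<'E'
from h import *
d=grab('wrist','w6')
E
```

```text
clock: 27.02
position: [0.506, -0.0946, 0.0304]
ee_rot: [0.0, 3.141, -0.0]
force: [-0.4, 0.1, 0.6]
width: 0.898
gripper_force: 0.0
clock: 28.52
position: [0.5857, -0.2925, 0.1827]
ee_rot: [0.001, 3.141, 0.001]
force: [-0.2, 0.7, 0.3]
width: 1.005
gripper_force: 0.0
```

View pics/w6.png

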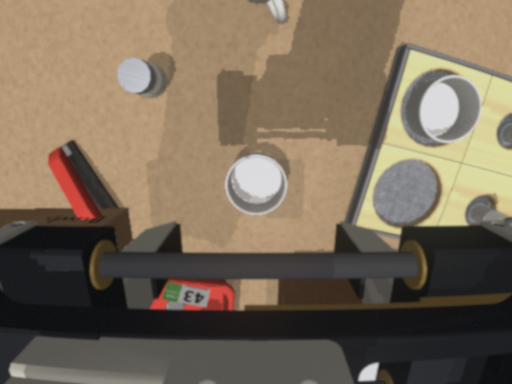

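Ramekin B rim is at (257,184). A brown box corner is at (128,210); ramekin A sits in its recess at about (440,108). Check the box clearance.

```bash
python3 - <<'E'
from h import *
d=dict(np.load('w6.npz'));print(onz(d,257,184,.036))
for u,v in [(120,215),(60,215),(60,212),(200,290),(230,290),(300,290)]: print(u,v,dep(d,u,v).round(3))
for n in ['scene','side']:
    W=np.load(n+'W.npy').reshape(-1,3);k=(W[:,2]>.06)&(W[:,2]<.2)&(W[:,1]<-.2)&(W[:,1]>-.5)&(W[:,0]>.5)&(W[:,0]<.75);Q=W[k]
    print(n,k.sum())
    for y in np.arange(-.5,-.2,.03):
        s=Q[(Q[:,1]>=y)&(Q[:,1]<y+.03)]
        if len(s): print(y.round(2),s[:,0].min().round(3),s[:,2].max().round(3))
E
```

```text
[ 0.58800111 -0.2938189   0.036     ]
120 215 [ 0.628 -0.456  0.024]
60 215 [ 0.627 -0.53   0.028]
60 212 [ 0.627 -0.536  0.019]
200 290 [ 0.716 -0.362  0.044]
230 290 [ 0.718 -0.326  0.041]
300 290 [ 0.718 -0.242  0.04 ]
scene 727
-0.5 0.62 0.129
-0.47 0.619 0.114
-0.41 0.735 0.078
-0.38 0.717 0.063
-0.29 0.719 0.112
-0.26 0.714 0.112
-0.23 0.714 0.114
side 711
-0.5 0.618 0.134
-0.47 0.618 0.117
-0.41 0.715 0.081
-0.38 0.719 0.063
-0.29 0.713 0.113
-0.26 0.711 0.113
-0.23 0.712 0.114
```

```bash
python3 -m creep '[[-0.04,-0.03,0.8,0,1],[0,0,0.8,0,1],[0,0,0.8,0,1],[0,0,0.8,0,1],[0,0,0.6,0,1],[0,0,0.29,0,1],[0,0,0,0,1],[0,0,0,0,0.8],[0,0,0,0,0.6],[0,0,0,0,0.6],[0,0,0,0,0.6],[0,0,0,0,0.6]]' 20
python3 -m creep '[[0,0,-0.2,0,0.6],[0,0,-0.4,0,0.6],[0,0,-0.8,0,0.6],[0,0,-0.8,0,0.6],[0,0,-0.6,0,0.6],[0,0,-0.2,0,0.6],[0,0,0,0,0.6]]'
```

```text
clock: 30.08
position: [0.5879, -0.294, 0.0195]
ee_rot: [0.0, 3.141, -0.001]
force: [-1.1, -0.6, 6.0]
width: 0.721
gripper_force: 20.0
clock: 30.95
position: [0.5876, -0.2938, 0.1391]
ee_rot: [0.0, 3.141, -0.001]
force: [0.1, -0.1, -2.5]
width: 0.72
gripper_force: 20.0
```

```bash
python3 -m creep '[[-0.055,0.4,0,0,0.6],[-0.055,0.8,0,0,0.6],[-0.055,0.8,0,0,0.6],[-0.055,0.8,0,0,0.6],[-0.055,0.8,0,0,0.6],[-0.055,0.56,0,0,0.6],[-0.055,0.3,0,0,0.6],[0,0,0,0,0.6],[0,0,0.5,0,0.6],[0,0,0.6,0,0.6],[0,0,0.4,0,0.6],[0,0,0,0,0.6]]'
python3 -m creep '[[0,0,0.5,0,0.6],[0,0,0.4,0,0.6],[0,0,0.2,0,0.6],[0,0,0.08,0,0.6],[0,0,0,0,0.6],[0,0,0,0,0.6]]'
```

```text
clock: 32.45
position: [0.6019, -0.1161, 0.0774]
ee_rot: [-0.002, -3.139, 0.0]
force: [-0.0, -0.5, -1.4]
width: 0.725
gripper_force: 20.0
clock: 33.2
position: [0.6034, -0.1154, 0.0321]
ee_rot: [0.0, 3.141, -0.0]
force: [0.1, -0.4, -1.3]
width: 0.729
gripper_force: 20.0
```

```bash
python3 -m creep '[[0,0,0.04,0,0.6],[0,0,0,0,0.6],[0,0,0,0,0.8],[0,0,0,0,0.9],[0,0,0,0,0.9],[0,0,-0.3,0,0.9],[0,0,-0.8,0,0.9],[0,0,-0.9,0,0.9],[0,0,-0.9,0,1],[0,0,-0.9,0,1],[0,0.4,-0.9,0,1],[0,0.4,-0.5,0,1]]'
python3 -m creep '[[-0.5,0,-0.5,0,1],[-0.5,0,0,0,1],[0,0,0,0,1],[0,0,0,0,1]]'
python3 - <<'E'
from h import *
d=grab('wrist','w7');d=grab('scene','s7');cv2.imwrite('pics/s7c.png',cv2.resize(d['pixels'][120:220,190:390],(800,400),interpolation=cv2.INTER_CUBIC))
E
```

```text
clock: 34.7
position: [0.6035, -0.083, 0.2411]
ee_rot: [0.001, 3.138, -0.0]
force: [0.4, -0.0, 0.6]
width: 1.0
gripper_force: 0.0
clock: 35.2
position: [0.6422, -0.0833, 0.258]
ee_rot: [0.0, -3.141, -0.0]
force: [0.7, -1.1, 0.2]
width: 1.002
gripper_force: 0.0
```

View pics/w7.png

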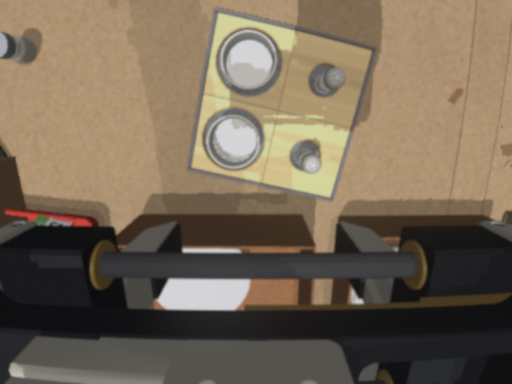

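View pics/s7c.png

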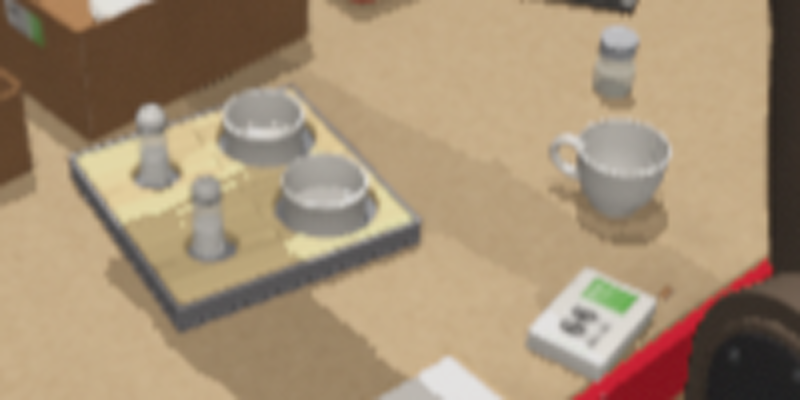

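Both views show all four pieces upright and seated in their recesses: ramekins at (249,62) and (233,139), shakers at (328,78) and (307,158) in the wrist view. The cup and jar are where they started. Handing in.

```bash
python3 -c "
from cell import sign_off
print(sign_off())"
```

```text
the job is handed in; nothing more can be done
None
```

The table set is made up and handed in at about 35 s: in the last camera views both ramekins and both shakers sat upright in their recesses, with the cup and jar untouched; no verdict came back.

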